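Close up the storage-tube rack for carrying

TASK

Make the tube rack ready to carry. One of the four storage tubes has been left standing out of its bore: push it fully home, so that all four caps bear against the front of the rack, then swing the steel keeper bar down across the caps until it lies in its catch. Leave the things round the rack where they are.

Things in the scene. Friction and masses are not known exactly. Their poses are not given: they have to be found in the camera images.
- rack: Wooden block between aluminium cheeks, handle on top; stands firm, does not move. Origin: centre of its underside, on the table; x points into the rack (away from the robot), y left, z up. 120 mm deep, 242 wide, 90 high; front face at x = -60. The handle rises to z = 134 at x = 35. An open-topped catch for the keeper stands out from the face at y = -113, to x = -98, no higher than z = 54.
- tube_red: Closed aluminium tube with a ribbed red cap, lying level, nose in a bore. Body 27 mm diameter, 105 long; cap 38 diameter, 22 long; about 0.16 kg, nose end heavier. Origin: on the axis where the cap's flat underside meets the body; x along the tube to its nose. Home, the cap's underside bears on the rack's front face (origin at rack x = -60 mm). It slides in with a light push.
- tube_blue: The same with a blue cap.
- tube_yellow: The same with a yellow cap.
- tube_green: The same with a green cap. Of the four tubes, any one may be the one that stands out, by 28 to 55 mm, drooping up to 3 degrees in its bore; the others are home.
- keeper (a joint): Angle of the keeper bar (rad): 0 closed, at its stop (level across the fronts of the caps, in the catch), 1.57 upright, 2.0 at its other stop, leaning out to the left; it starts at 1.5 to 1.9. It turns about an axis along the rack's x through keeper_pivot; pivot friction of about 0.3 N m holds it wherever it is left. It cannot close while a tube stands out.
- keeper_pivot (a point): Centre of the keeper bar's pivot, at rack x = -88, y = 113, z = 50 mm, on a block at the left of the front face. The bar is steel, 4 mm thick, 16 mm high, and reaches 240 mm from the pivot: closed it points to the rack's -y, upright to +z. It swings 4 mm in front of the ends of caps that are home.
- keeper_knob (a point): Middle of the black knob on the keeper bar, 168 mm along the bar from the pivot: a round stub along the rack's x, 15 mm diameter (18 at its outer rim), standing out 32 mm from the bar's front towards the robot; this point lies 18 mm in front of the bar's mid plane.
- wax_box: Yellow and green carton, 41 x 69 x 28 mm, loose, to the left of the rack; bystander. Origin: centre of its underside.
- polish_tin: Round tin with a red lid, 49 mm diameter, 22 high, loose, in front to the left; bystander. Origin: centre of its underside.
- eye_loupe: Black eye loupe, 39 mm diameter, 30 high, loose, to the right of the rack; bystander. Origin: centre of its underside.
- bore_1 (a point): Centre of the mouth of the leftmost of four level blind bores in the rack's front face, 29 mm diameter, 110 mm deep, running along the rack's +x. The mouths lie at rack x = -60, z = 50 and y = 78 (this one), 26, -26 and -78 mm.

How it is judged:
On the way, in this order (a step that is already met when the one before it is completed fails the run):
1. all four tubes are fully home in their bores (x of tube_red in the frame of rack between -0.064 and -0.054 m and z of each of tube_red, tube_blue, tube_yellow, tube_green in the frame of rack below 0.056 m and angle between the x axis of each of tube_red, tube_blue, tube_yellow, tube_green and the x axis of rack, either way round below 0.1 rad and x of tube_blue in the frame of rack between -0.064 and -0.054 m and x of tube_yellow in the frame of rack between -0.064 and -0.054 m and x of tube_green in the frame of rack between -0.064 and -0.054 m), for 0.2 s.
2. the keeper bar lies in its catch (value of joint keeper below 0.05 rad), for 0.2 s.
At the end, for the whole second after the job is handed in: All four tubes lie in bores with their caps within 4 mm of the rack's front face, and the keeper bar is down in its catch (within 0.05 rad of its closed stop) (all of step 1 and value of joint keeper below 0.05 rad); the robot touches nothing.
It fails at once if a bystander (carton, tin or loupe) is moved by more than 30 mm (distance of any of wax_box, polish_tin, eye_loupe from where it was at the start of the episode above 0.03 m).
It also fails if it takes over 42 s, if anything falls off the work surface, if the arm or the gripper's body presses on something with over 40 N, if the wrist force passes 120 N, or if a joint passes its speed limit or range.

ROBOT

A 7-joint arm with a two-finger parallel gripper is mounted at the origin on a cart in front of the work surface, level with it; the furniture and walls round the work are solid. World frame = base frame: x ahead of the robot, y to its left, z up, the work surface at z = 0. Lengths are in m, angles in rad, forces in N, time in s.
With the tool pointing down it reaches from about 0.4 to 0.85 m from the base axis. Payload 10.4 kg.
Tool frame: the origin (TCP) lies midway between the tips of the shut fingers; the grasp point (between the pads) lies 19 mm behind it; z points along the fingers, y is the line along which they close (so a half turn about z gives the same grasp; the last joint's range is limited). The gripper opens to 85 mm and grips with 20 to 120 N. Pads are 22 mm wide; open, the fingers measure 114 mm over their backs; the gripper's body (76 mm by 85 mm) begins 54 mm behind the grasp point. The pads swing forward as they close: fully open they stand 13 mm farther back than shut.
Start: joints at [-1.247, 0.332, -0.065, 1.46, 0.022, 1.35, -0.088], TCP at [0.212, 0.588, 0.231] pointing down, gripper open.
Joint ranges: [-2.6, 2.6], [-0.5, 2.12], [-1.47, 1.34], [0.16, 2.42], [-1.27, 4.41], [0.06, 2.06], [-2.6, 2.6]. Speed limits (rad/s): [2.22, 2.22, 2.79, 2.79, 3.14, 3.14, 3.14].

INTERFACE

Orientations are given as a unit quaternion [w, x, y, z].
In Python, from workcell import ctrl gives the robot as it stands.
- The arm moves only by the tool send_path, called after "Request:" as name(argument=value, ...), one argument or row to a line, values as JSON. Schema: {"type":"object","properties":{"segments":{"type":"array","items":{"type":"array","prefixItems":[{"type":"array","items":{"type":"number"},"minItems":3,"maxItems":3},{"type":"array","items":{"type":"number"},"minItems":3,"maxItems":3},{"type":"number"}],"minItems":3,"maxItems":3},"minItems":1,"maxItems":5},"clamp_n":{"type":"number"},"only":{"type":"string"},"quiet":{"type":"boolean"},"lines":{"type":"string"}},"required":["segments"],"additionalProperties":false}. segments is a list of rows, 1 to 5 of them, each written [[dx, dy, dz], [rx, ry, rz], opening]: dx, dy, dz in units of 20 mm, then a rotation vector rx, ry, rz in rad, then the finger opening in m; each row is the pose to reach, as a shift and turn from the pose commanded when the call began, along the tool's axes at that moment; what a row does not reach only later rows make up. A row lasts 1/12 s, in which the tool goes at most 0.0417 m and 0.125 rad, less where a joint would pass 70% of its speed; a pose out of reach is approached as far as the arm can. The fingers move at their own pace and stop on an object; clamp_n is the grip in N (left out, the last holds). Time passes only in rows, so rows that do not move let the fingers close. The tool returns the time, the measured TCP pose, the force, the opening and the grip force at its end. only (a regular expression) keeps the lines of the reply that match it, lines (a string "A,B") keeps lines A to B, and quiet returns only ok. Input that does not fit is refused with a message, and nothing moves.
- ctrl.get_obs(): the state, without advancing time (a new reading comes with each control period).
- ctrl.read_camera(name): name is "scene" or "top"; returns a dict with "img" (400x640x3 uint8, red, green, blue), "depth" (400x640 float32, m along the optical axis (not along the pixel's ray), 0 where there is no reading), "K" (3x3 intrinsics, pixels), "rvec" (rotation vector, rad) and "tvec" (3), from world to camera coordinates, as OpenCV has them. Camera axes: x right, y down, z forward; pixel columns grow to the right and rows downward; lengths in m; the calibration is good to about 2 mm. A picture is of the moment at which its call begins.
- ctrl.finish_job(): hands the job in; it is judged then, once.
The state is a dict: "time_s": time; "joints": joint angles; "dq": joint speeds; "tau": joint torques, N m; "eef_pos": TCP position; "ee_rot": TCP orientation; "ft_force": force on the tool from outside, world axes, zero at the start; "torque": the same for the moment, N m; "finger_gap": finger opening in m; "grasp_force": force on a finger pad.
Only numpy, scipy, OpenCV 4.12 (cv2) and the standard library are available. Lean on these libraries where they do the work, as an engineer would, in place of code of your own. Each camera call takes 0.05 s, during which the arm holds its last target. There are 200 camera calls.

## Working session

There is one attempt and no reset: what is moved stays moved. The work goes in short steps, Python scripts to look and compute and a tool call to move; the robot and the scene stay as the last step left them, time stands still between calls to the robot, and variables do not carry over. Pictures are saved under pics/ and viewed, at most 10 in all, crops included, and the job is handed in when it is done.

```bash
ls; mkdir -p pics
```

Run:
```python
from workcell import ctrl
import cv2,numpy as np
for n in("scene","top"):
    c=ctrl.read_camera(n); np.savez("%s0.npz"%n,**c)
    cv2.imwrite("pics/%s0.png"%n,c["img"][:,:,::-1]); print(n,c["K"].tolist(),c["rvec"],c["tvec"])
print(ctrl.get_obs())
```

```text
pics
workcell.py
scene [[388.28829389498463, 0.0, 325.7510412659596], [0.0, 388.28829389498463, 197.387159876017], [0.0, 0.0, 1.0]] [ 2.29951498 -1.03159705  0.35278303] [-0.43668099  0.28661202  0.74511468]
top [[457.1351145169211, 0.0, 319.3638038295213], [0.0, 457.1351145169211, 204.39292758651047], [0.0, 0.0, 1.0]] [ 2.18583441 -2.18514868  0.07830493] [-0.09240791  0.5392075   1.09195513]
{'time_s': 0.1, 'joints': array([-1.24660671,  0.33282538, -0.06474919,  1.4608282 ,  0.02159869,
        1.34990614, -0.08847105]), 'dq': array([ 6.36639409e-04,  4.70764375e-06, -8.72257496e-04, -2.16321463e-03,
        8.63477100e-05,  1.41465827e-03,  4.32911301e-04]), 'tau': array([ 1.55627320e-03, -6.26750064e+01,  4.94795095e-02, -3.92432106e+01,
        1.64842437e-02,  7.09520114e-03,  4.92045922e-05]), 'eef_pos': array([0.21228832, 0.58749478, 0.23059909]), 'ee_rot': array([-9.04249593e-05,  1.72481023e-01,  9.85012636e-01, -6.29285537e-04]), 'ft_force': array([ 0.91912734, -0.12367884,  1.05234376]), 'torque': array([ 0.02413773, -0.02075278, -0.05405744]), 'grasp_force': 0.0, 'finger_gap': 0.08544526836154674}
```
View pics/scene0.png

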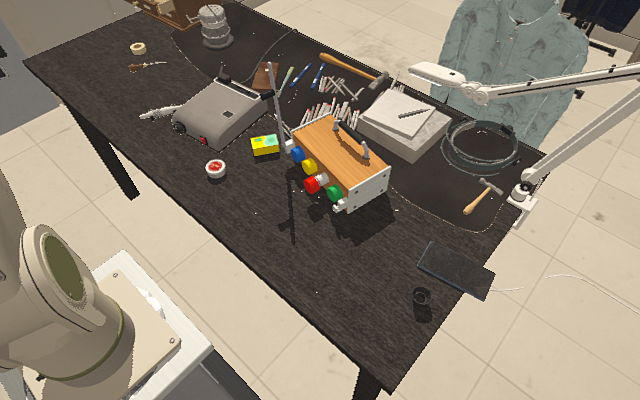

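View pics/top0.png

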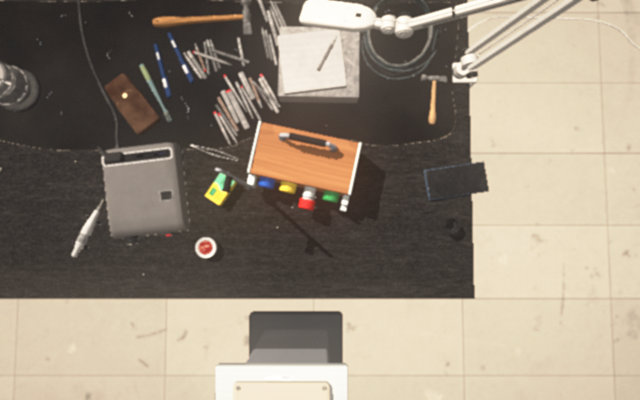

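The scene view shows the red tube standing out (about (313,184)) and the keeper leaning up from the left end (pivot about (287,145), tip (268,65)). In the top view the rack is near (305,160), yawed slightly, with the carton at (220,188) and the tin at (205,247). Next I'll measure these.

Create h.py:
```python
import numpy as np,cv2
def load(n): return dict(np.load(n))
def pts(c):
    d=c["depth"];v,u=np.mgrid[:400,:640];K=c["K"];R=cv2.Rodrigues(c["rvec"])[0]
    p=np.stack([(u-K[0,2])/K[0,0]*d,(v-K[1,2])/K[1,1]*d,d],-1)
    return (p-c["tvec"].ravel())@R
def proj(c,P): return cv2.projectPoints(np.float64(P).reshape(-1,3),c["rvec"],c["tvec"],c["K"],None)[0][:,0]
def ray(c,uv,z=None):
    R=cv2.Rodrigues(c["rvec"])[0];o=-R.T@c["tvec"].ravel()
    d=R.T@np.linalg.solve(c["K"],[uv[0],uv[1],1.]);return o,d/np.linalg.norm(d)
```

Run:
```python
from h import *
for n in("scene","top"):
    c=load(n+"0.npz");P=pts(c);hsv=cv2.cvtColor(c["img"],cv2.COLOR_RGB2HSV)
    print(n,"origin px",proj(c,[[0,0,0],[.212,.588,.23]]).round(0).tolist())
    H,S,V=cv2.split(hsv)
    win=np.zeros((400,640),bool)
    if n=="scene": win[100:215,255:395]=1
    else: win[115:215,235:370]=1
    m=win&(abs(P[...,2]-.09)<.006)&(c["depth"]>0)
    r=cv2.minAreaRect(np.float32(P[m][:,:2]*1000));print("top all",m.sum(),r,P[m][:,2].mean())
    w=m&(H>8)&(H<20)&(S>100);r=cv2.minAreaRect(np.float32(P[w][:,:2]*1000));print("wood",w.sum(),r,np.median(P[w][:,2]))
    print(cv2.boxPoints(r).round(1).tolist())
    for k,(a,b) in dict(red=(0,5),yellow=(22,32),green=(45,80),blue=(100,125)).items():
        q=win&(H>=a)&(H<=b)&(S>140)&(V>60)&(P[...,2]>.03)&(P[...,2]<.085)
        if q.sum(): print(k,q.sum(),np.median(P[q],0).round(4),P[q].min(0).round(3),P[q].max(0).round(3),np.argwhere(q).mean(0).round(0))
    h=win&(P[...,2]>.1)&(c["depth"]>0)
    if n=="scene": h[60:160,255:300]|=(P[60:160,255:300,2]>.1)
    print("high",h.sum()); 
    if n=="scene":
        h=np.zeros_like(win);h[60:145,262:290]=(P[60:145,262:290,2]>.06)&(P[60:145,262:290,2]<.35)&(P[60:145,262:290,0]<.8)
        for y,x in np.argwhere(h)[::12]: print(y,x,P[y,x].round(3),c["img"][y,x])
```

Run:
```python
import cv2
a=cv2.imread('pics/scene0.png')[55:225,240:400]
cv2.imwrite('pics/s_crop.png',cv2.resize(a,None,fx=3.5,fy=3.5,interpolation=cv2.INTER_CUBIC))
```

```text
scene origin px [[98.0, 347.0], [8.0, 72.0]]
top all 3551 ((625.9761962890625, -52.10821533203125), (246.20895385742188, 151.22744750976562), 78.16613006591797) 0.09106786315288472
wood 3184 ((640.3675537109375, -54.35321044921875), (229.41903686523438, 122.55236053466797), 77.9192886352539) 0.09102960937348215
[[556.4000244140625, -153.6999969482422], [676.2999877929688, -179.3000030517578], [724.2999877929688, 45.0], [604.5, 70.5999984741211]]
red 195 [ 0.53   -0.0656  0.0613] [ 0.522 -0.081  0.034] [ 0.549 -0.043  0.07 ] [185. 311.]
yellow 227 [ 0.5697 -0.0189  0.0583] [ 0.543 -0.037  0.03 ] [0.596 0.177 0.072] [163. 302.]
green 192 [ 0.5484 -0.1218  0.0616] [ 0.54  -0.138  0.03 ] [0.569 0.17  0.071] [192. 333.]
blue 165 [0.5815 0.0284 0.0605] [0.572 0.015 0.034] [0.599 0.051 0.069] [154. 297.]
high 732
62 267 [0.582 0.1   0.289] [100  90  86]
65 268 [0.582 0.098 0.283] [111 108 107]
67 271 [0.581 0.088 0.282] [120 116 113]
70 271 [0.582 0.09  0.274] [122 119 116]
73 269 [0.582 0.098 0.263] [113 107 104]
76 269 [0.583 0.101 0.254] [110  95  87]
78 272 [0.581 0.089 0.255] [120 115 
[... 1243 characters left out ...]
[281.0, 430.0], [-35.0, 367.0]]
top all 5076 ((628.542236328125, -54.90373229980469), (242.8115997314453, 150.335693359375), 78.23794555664062) 0.09002418936275419
wood 4701 ((642.6203002929688, -56.233497619628906), (228.34271240234375, 120.97970581054688), 77.76892852783203) 0.08983826284525173
[[559.2999877929688, -155.0], [677.5, -180.60000610351562], [725.9000244140625, 42.5], [607.7000122070312, 68.19999694824219]]
red 148 [ 0.5368 -0.0634  0.0641] [ 0.524 -0.082  0.031] [ 0.551 -0.044  0.073] [204. 307.]
yellow 111 [ 0.5765 -0.0191  0.0642] [ 0.566 -0.035  0.053] [0.589 0.001 0.071] [187. 288.]
blue 44 [0.5859 0.0371 0.0666] [0.581 0.028 0.055] [0.591 0.05  0.071] [183. 264.]
high 422
```

View pics/s_crop.png

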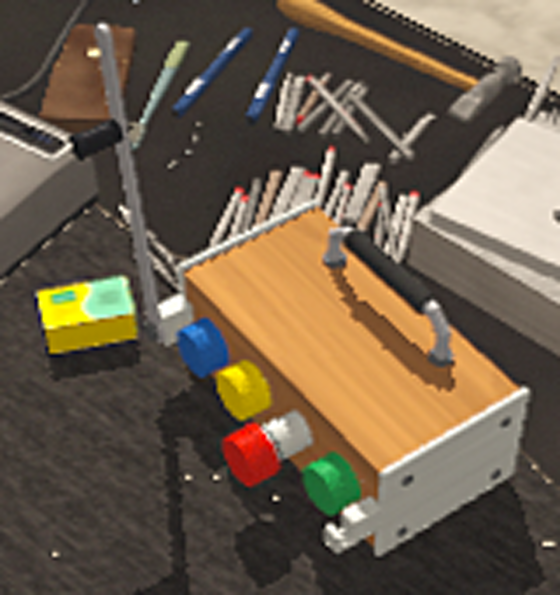

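Red is the tube standing out, in bore 3. The rack centre is about (0.6415, -0.0553) with yaw of about -12.1°, and both views agree. The plan is to tilt the tool about 34° forward, so the gripper body stays clear of the keeper bar. Then push red home with shut fingers, push the knob sideways, and finish by pressing it down.

Add to h.py:
```python
from scipy.spatial.transform import Rotation as Ro
O=np.array([.6415,-.0553,0]);RR=Ro.from_euler('z',-.2115)
def to_rack(P): return RR.inv().apply(np.reshape(np.asarray(P)-O,(-1,3)))
def world(p): return RR.apply(p)+O
def goalrot(tilt):  # tool x=-rack x, z down, tipped forward by tilt
    return RR*Ro.from_matrix(np.array([[-1,0,0],[0,1,0],[0,0,-1.]]))*Ro.from_rotvec([0,-tilt,0])
def plan(*ps,tilt=.6):
    from workcell import ctrl
    o=ctrl.get_obs();q=o["ee_rot"];R=Ro.from_quat([q[1],q[2],q[3],q[0]])
    print("t",o["time_s"],"rack tcp",to_rack(o["eef_pos"]).round(4),"F",o["ft_force"].round(1))
    print("rot",(R.inv()*goalrot(tilt)).as_rotvec().round(3))
    for p in ps: d=R.inv().apply(world(np.array(p))-o["eef_pos"]);print(p,world(np.array(p)).round(3),"d",d.round(4),np.linalg.norm(d).round(3))
```

Run:
```python
from h import *
for n in("scene","top"):
    c=load(n+"0.npz");P=to_rack(pts(c)).reshape(400,640,3);H,S,V=cv2.split(cv2.cvtColor(c["img"],cv2.COLOR_RGB2HSV))
    q=(H<=5)&(S>140)&(V>60)&(abs(P[...,0]+.1)<.04)&(abs(P[...,1]+.026)<.03)&(P[...,2]>.02)
    print(n,"red",np.percentile(P[q],[1,10,50,90,99],axis=0).round(4).tolist())
    for a,b,k in((22,32,.026),(45,80,-.078),(100,125,.078)):
        q=(H>=a)&(H<=b)&(S>140)&(V>60)&(abs(P[...,0]+.08)<.04)&(abs(P[...,1]-k)<.025)&(P[...,2]>.02)
        print(k,q.sum(),np.percentile(P[q],[2,50,98],axis=0).round(3).tolist() if q.sum() else 0)
    q=(abs(P[...,0]+.095)<.04)&(abs(P[...,1]-.13)<.04)&(P[...,2]>.1)&(P[...,2]<.32)&(c["depth"]>0)
    k=q&(P[...,0]<-.1)&(V<70);b=q&(V>80)&(abs(P[...,0]+.089)<.008)
    if b.sum()>20:
        f=np.polyfit(P[b][:,2],P[b][:,1],1);print("theta",np.pi/2+np.arctan(f[0]),"y@z50",np.polyval(f,.05),b.sum())
    if k.sum(): print("knob",k.sum(),np.percentile(P[k],[2,50,98],axis=0).round(4).tolist())
plan((-.2,-.026,.15),(-.135,-.026,.043))
```

```text
scene red [[-0.1138, -0.0458, 0.0367], [-0.1131, -0.0439, 0.0461], [-0.1063, -0.0335, 0.0613], [-0.0938, -0.0174, 0.0681], [-0.0912, -0.0123, 0.0695]]
0.026 191 [[-0.084, 0.007, 0.038], [-0.076, 0.018, 0.061], [-0.061, 0.039, 0.07]]
-0.078 189 [[-0.084, -0.097, 0.039], [-0.077, -0.085, 0.062], [-0.063, -0.066, 0.07]]
0.078 165 [[-0.084, 0.058, 0.039], [-0.076, 0.07, 0.06], [-0.062, 0.089, 0.069]]
theta 1.6730698975654938 y@z50 0.1095908078441947 284
knob 73 [[-0.1232, 0.1212, 0.2133], [-0.1126, 0.1253, 0.2222], [-0.1005, 0.1324, 0.2269]]
top red [[-0.1108, -0.0461, 0.039], [-0.1098, -0.0432, 0.0552], [-0.101, -0.0293, 0.0641], [-0.092, -0.0141, 0.0681], [-0.0897, -0.0107, 0.0714]]
0.026 111 [[-0.08, 0.007, 0.055], [-0.072, 0.022, 0.064], [-0.062, 0.04, 0.07]]
-0.078 0 0
0.078 44 [[-0.08, 0.069, 0.058], [-0.074, 0.079, 0.067], [-0.069, 0.092, 0.071]]
theta 1.6853729921628182 y@z50 0.10583263985865064 124
knob 27 [[-0.1178, 0.1226, 0.2191], [-0.11, 0.1251, 0.2232], [-0.101, 0.1298, 0.2266]]
t 0.1 rack tcp [[-0.5546  0.5384  0.2306]] F [ 0.9 -0.1  1.1]
rot [-0.042 -0.599 -0.131]
(-0.2, -0.026, 0.15) [ 0.44  -0.039  0.15 ] d [-0.4274 -0.5113  0.0813] 0.671
(-0.135, -0.026, 0.043) [ 0.504 -0.052  0.043] d [-0.4918 -0.5024  0.1883] 0.728
```

The manual's scale: shifts go in units of 20 mm. Converting my numbers, -0.0305 m is -1.525, -0.0255 m is -1.275.

Request:
send_path(
  segments=[
    [[-1.275,-1.525,0.25],[-0.008,-0.12,-0.026],0],
    [[-2.55,-3.05,0.5],[-0.017,-0.24,-0.052],0],
    [[-3.825,-4.575,0.725],[-0.025,-0.36,-0.078],0],
    [[-5.1,-6.1,0.95],[-0.034,-0.48,-0.105],0],
    [[-6.375,-7.625,1.2],[-0.042,-0.599,-0.131],0],
  ],
  clamp_n=30,
)

```text
time_s: 0.52
eef_pos: [0.2809, 0.4002, 0.2078]
ee_rot: [0.297, 0.1, 0.949, -0.029]
ft_force: [-1.2, -0.1, 0.0]
finger_gap: 0.0254
grasp_force: 0.0
```

```bash
python3 -c "
from h import *
plan((-.2,-.026,.15),(-.135,-.026,.043))"
```

```text
t 0.5167 rack tcp [[-0.4482  0.3697  0.2078]] F [-1.2 -0.1  0. ]
rot [0.005 0.006 0.001]
(-0.2, -0.026, 0.15) [ 0.44  -0.039  0.15 ] d [-0.1707 -0.3967  0.187 ] 0.471
(-0.135, -0.026, 0.043) [ 0.504 -0.052  0.043] d [-0.1633 -0.3973  0.312 ] 0.531
```

Request:
send_path(
  segments=[
    [[-0.7,-1.7,0.8],[0,0,0],0],
    [[-1.4,-3.4,1.6],[0,0,0],0],
    [[-2.1,-5.1,2.35],[0,0,0],0],
    [[-2.85,-6.8,3.15],[0,0,0],0],
    [[-3.6,-8.4,3.95],[0,0,0],0],
  ],
)

```text
time_s: 0.93
eef_pos: [0.347, 0.213, 0.1817]
ee_rot: [0.294, 0.101, 0.95, -0.031]
ft_force: [1.2, -0.5, 1.6]
finger_gap: -0.0003
grasp_force: 0.0
```

Request:
send_path(
  segments=[
    [[-0.7,-1.7,0.8],[0,0,0],0],
    [[-1.4,-3.4,1.6],[0,0,0],0],
    [[-2.1,-5.1,2.35],[0,0,0],0],
    [[-2.85,-6.8,3.15],[0,0,0],0],
    [[-3.6,-8.4,3.95],[0,0,0],0],
  ],
)

```text
time_s: 1.35
eef_pos: [0.3617, 0.1559, 0.1837]
ee_rot: [0.285, 0.103, 0.953, -0.018]
ft_force: [-0.7, 0.2, -0.2]
finger_gap: 0.0001
grasp_force: 0.0
```

```bash
python3 -c "
from h import *
plan((-.2,-.026,.15),(-.135,-.026,.043))"
```

```text
t 1.35 rack tcp [[-0.3179  0.1478  0.1837]] F [-0.7  0.2 -0.2]
rot [ 0.023 -0.022 -0.01 ]
(-0.2, -0.026, 0.15) [ 0.44  -0.039  0.15 ] d [-0.082  -0.1751  0.0886] 0.213
(-0.135, -0.026, 0.043) [ 0.504 -0.052  0.043] d [-0.078  -0.1781  0.2137] 0.289
```

In the tool's units: -0.14 m is -7, -0.1 m is -5.

Request:
send_path(
  segments=[
    [[-1.5,-0.5,0.8],[0,0,0],0],
    [[-3,-1.5,1.5],[0,0,0],0],
    [[-3.75,-3,2],[0,0,0],0],
    [[-4,-5,2.5],[0,0,0],0],
    [[-4,-7,3.5],[0,0,0],0],
  ],
)

```text
time_s: 1.77
eef_pos: [0.4309, 0.0557, 0.1847]
ee_rot: [0.28, 0.102, 0.954, -0.015]
ft_force: [-0.5, 1.4, 0.1]
finger_gap: -0.0001
grasp_force: 0.0
```

```bash
python3 -c "
from h import *
plan((-.2,-.026,.15),(-.135,-.026,.043))
from workcell import ctrl
print(ctrl.get_obs()['joints'].round(2))"
```

```text
t 1.7667 rack tcp [[-0.2292  0.0644  0.1847]] F [-0.5  1.4  0.1]
rot [ 0.027 -0.033 -0.01 ]
(-0.2, -0.026, 0.15) [ 0.44  -0.039  0.15 ] d [-0.0069 -0.0915  0.0426] 0.101
(-0.135, -0.026, 0.043) [ 0.504 -0.052  0.043] d [-0.0042 -0.0949  0.1677] 0.193
[-0.33 -0.43 -0.14  2.41  0.4   0.73  0.64]
```

Request:
send_path(
  segments=[
    [[-0.1,-1.5,0.5],[0.01,0.04,0],0],
    [[-0.2,-2.75,1.5],[0.02,0.08,0],0],
    [[-0.3,-4,2.5],[0.027,0.12,-0.01],0],
    [[-0.3,-4.625,3.5],[0.027,0.12,-0.01],0],
    [[-0.3,-4.625,4.25],[0.027,0.12,-0.01],0],
  ],
)

```text
time_s: 2.18
eef_pos: [0.4622, -0.0443, 0.1131]
ee_rot: [0.221, 0.103, 0.97, -0.024]
ft_force: [-0.6, 0.1, -0.2]
finger_gap: -0.0
grasp_force: 0.0
```

```bash
python3 -c "
from h import *
plan((-.16,-.026,.09),(-.135,-.026,.043),tilt=.48)
from workcell import ctrl
print(ctrl.get_obs()['joints'].round(2))"
```

```text
t 2.1833 rack tcp [[-0.1777 -0.0269  0.1131]] F [-0.6  0.1 -0.2]
rot [-0.002 -0.032  0.001]
(-0.16, -0.026, 0.09) [ 0.48  -0.047  0.09 ] d [-0.0059  0.0009  0.0285] 0.029
(-0.135, -0.026, 0.043) [ 0.504 -0.052  0.043] d [-0.0081  0.001   0.0817] 0.082
[-0.31 -0.22  0.18  2.38  0.34  0.58  1.  ]
```

In the tool's units: 0.082 m is 4.1, 0.056 m is 2.8.

Request:
send_path(
  segments=[
    [[-0.15,0,1.4],[0,0,0],0],
    [[-0.3,0.05,2.8],[0,0,0],0],
    [[-0.4,0.05,4.1],[0,0,0],0],
    [[-0.4,0.05,4.1],[0,0,0],0],
  ],
)

```text
time_s: 2.52
eef_pos: [0.5032, -0.0498, 0.0394]
ee_rot: [0.218, 0.101, 0.97, -0.025]
ft_force: [-0.9, 0.0, -0.4]
finger_gap: 0.0002
grasp_force: 0.0
```

```bash
python3 -c "
from h import *
plan((-.115,-.026,.043),(-.092,-.026,.043),tilt=.45)
from workcell import ctrl
print(ctrl.get_obs()['joints'].round(2))"
```

```text
t 2.5167 rack tcp [[-0.1363 -0.0237  0.0394]] F [-0.9  0.  -0.4]
rot [-0.003 -0.008  0.006]
(-0.115, -0.026, 0.043) [ 0.524 -0.057  0.043] d [-0.0208 -0.0024  0.0059] 0.022
(-0.092, -0.026, 0.043) [ 0.546 -0.061  0.043] d [-0.0416 -0.0025  0.0157] 0.045
[-0.3   0.04  0.23  2.35  0.34  0.35  0.99]
```

In the tool's units: -0.038 m is -1.9, -0.034 m is -1.7.

Request:
send_path(
  segments=[
    [[-0.5,-0.12,0.15],[0,0,0],0],
    [[-1.04,-0.12,0.3],[0,0,0],0],
    [[-1.4,-0.125,0.475],[0,0,0],0],
    [[-1.7,-0.125,0.625],[0,0,0],0],
    [[-1.9,-0.125,0.71],[0,0,0],0],
  ],
)

```text
time_s: 2.93
eef_pos: [0.544, -0.0599, 0.0482]
ee_rot: [0.221, 0.101, 0.97, -0.024]
ft_force: [-1.7, 0.4, 0.9]
finger_gap: 0.0004
grasp_force: 0.4
```

```bash
python3 -c "
from h import *
plan((-.092,-.026,.043),tilt=.45)"
```

```text
t 2.9333 rack tcp [[-0.0944 -0.025   0.0482]] F [-1.7  0.4  0.9]
rot [ 0.001 -0.001  0.004]
(-0.092, -0.026, 0.043) [ 0.546 -0.061  0.043] d [ 0.0001 -0.001   0.0057] 0.006
```

In the tool's units: -0.0054 m is -0.27, -0.0036 m is -0.18.

Request:
send_path(
  segments=[
    [[-0.09,0,0.05],[0,0,0],0],
    [[-0.18,0,0.1],[0,0,0],0],
    [[-0.27,0,0.15],[0,0,0],0],
    [[-0.27,0,0.15],[0,0,0],0],
  ],
)

```text
time_s: 3.27
eef_pos: [0.5487, -0.0611, 0.0469]
ee_rot: [0.22, 0.101, 0.97, -0.024]
ft_force: [-4.1, 1.0, 2.6]
finger_gap: 0.0003
grasp_force: 2.1
```

```bash
python3 - <<'E'
from h import *
plan((-.092,-.026,.043),tilt=.45)
from workcell import ctrl
c=ctrl.read_camera("scene");cv2.imwrite("pics/s1.png",cv2.resize(c["img"][55:225,220:400,::-1],None,fx=3,fy=3))
E
```

```text
t 3.2667 rack tcp [[-0.0895 -0.0252  0.0469]] F [-4.1  1.   2.6]
rot [-0.    -0.003  0.004]
(-0.092, -0.026, 0.043) [ 0.546 -0.061  0.043] d [ 0.0039 -0.0008  0.0024] 0.005
```

View pics/s1.png

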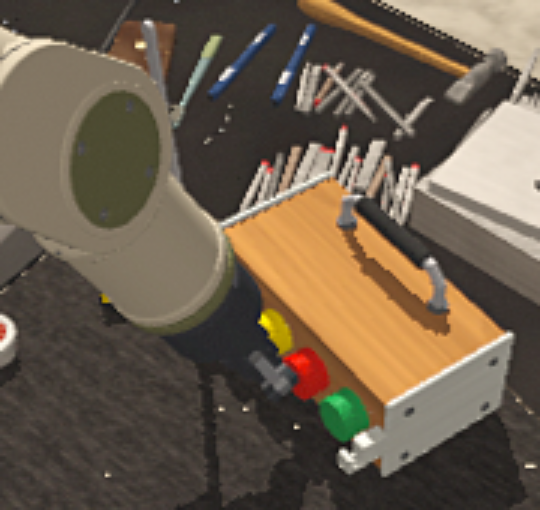

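The fingertips are on the red cap (about (305,375) in the crop), which looks nearly in line with the yellow and green caps. I'll press on until the force shows it has seated.

Request:
send_path(
  segments=[
    [[-0.09,0,0.05],[0,0,0],0],
    [[-0.18,0,0.1],[0,0,0],0],
    [[-0.27,0,0.15],[0,0,0],0],
    [[-0.27,0,0.15],[0,0,0],0],
  ],
)

```text
time_s: 3.65
eef_pos: [0.5492, -0.0617, 0.0431]
ee_rot: [0.215, 0.101, 0.971, -0.025]
ft_force: [-32.8, 8.2, 17.1]
finger_gap: -0.0001
grasp_force: 16.7
```

```bash
python3 -c "
from h import *
plan((-.092,-.026,.043),tilt=.45)"
```

```text
t 3.65 rack tcp [[-0.0889 -0.0256  0.0431]] F [-32.8   8.2  17.1]
rot [-0.002 -0.014  0.006]
(-0.092, -0.026, 0.043) [ 0.546 -0.061  0.043] d [ 0.0029 -0.0004 -0.0012] 0.003
```

The force rose to 34 N with the tip hardly moving, so the cap is seated. Next I back away and go round to the left of the knob.

Request:
send_path(
  segments=[
    [[0.5,0,-0.2],[0,0,0],0],
    [[1.9,0,-1],[0,0,0],0],
    [[2.75,0,-2.75],[0,0,0],0],
    [[2.75,0,-4.75],[0,0,0],0],
    [[2.75,0,-6.5],[0,0,0],0],
  ],
)

```text
time_s: 4.07
eef_pos: [0.4497, -0.0404, 0.1407]
ee_rot: [0.22, 0.1, 0.97, -0.024]
ft_force: [1.7, 1.4, 1.2]
finger_gap: -0.0001
grasp_force: 0.0
```

```bash
python3 - <<'E'
from h import *
plan((-.19,.08,.21),(-.19,.165,.21),(-.106,.165,.21),tilt=.45)
from workcell import ctrl
c=ctrl.read_camera("scene");P=to_rack(pts(c)).reshape(400,640,3);H,S,V=cv2.split(cv2.cvtColor(c["img"],cv2.COLOR_RGB2HSV))
for a,b,k in((0,5,-.026),(22,32,.026),(45,80,-.078),(100,125,.078)):
    q=(H>=a)&(H<=b)&(S>140)&(V>60)&(abs(P[...,0]+.08)<.04)&(abs(P[...,1]-k)<.025)&(P[...,2]>.02)
    print(k,q.sum(),np.percentile(P[q],[2,50,98],axis=0).round(3).tolist() if q.sum() else 0)
E
```

```text
t 4.0667 rack tcp [[-0.1906 -0.0257  0.1407]] F [1.7 1.4 1.2]
rot [-0.    -0.003  0.005]
(-0.19, 0.08, 0.21) [0.473 0.063 0.21 ] d [-0.0311  0.1055 -0.0622] 0.126
(-0.19, 0.165, 0.21) [0.49  0.146 0.21 ] d [-0.0315  0.1905 -0.0622] 0.203
(-0.106, 0.165, 0.21) [0.572 0.128 0.21 ] d [-0.1073  0.1901 -0.0259] 0.22
-0.026 198 [[-0.084, -0.045, 0.036], [-0.077, -0.034, 0.061], [-0.061, -0.013, 0.07]]
0.026 189 [[-0.084, 0.007, 0.037], [-0.075, 0.018, 0.061], [-0.061, 0.04, 0.07]]
-0.078 190 [[-0.084, -0.097, 0.04], [-0.077, -0.085, 0.061], [-0.062, -0.066, 0.069]]
0.078 165 [[-0.084, 0.058, 0.041], [-0.076, 0.07, 0.06], [-0.062, 0.089, 0.07]]
```

All four caps now measure the same (x from -0.084 to -0.061), so red is home. Next I move to the left of the knob.

In the tool's units: 0.1905 m is 9.525, 0.152 m is 7.6.

Request:
send_path(
  segments=[
    [[-0.3,1.9,-0.65],[0,0,0],0],
    [[-0.6,3.8,-1.25],[0,0,0],0],
    [[-0.9,5.7,-1.85],[0,0,0],0],
    [[-1.25,7.6,-2.5],[0,0,0],0],
    [[-1.575,9.525,-3.11],[0,0,0],0],
  ],
)

```text
time_s: 4.53
eef_pos: [0.4926, 0.1478, 0.2107]
ee_rot: [0.222, 0.101, 0.97, -0.023]
ft_force: [0.9, 0.1, 0.6]
finger_gap: -0.0002
grasp_force: 0.0
```

```bash
python3 -c "
from h import *
plan((-.19,.165,.21),(-.108,.165,.21),tilt=.45)"
```

```text
t 4.5333 rack tcp [[-0.1882  0.1673  0.2107]] F [0.9 0.1 0.6]
rot [ 0.001 -0.     0.004]
(-0.19, 0.165, 0.21) [0.49  0.146 0.21 ] d [ 0.0019 -0.0023 -0.0001] 0.003
(-0.108, 0.165, 0.21) [0.571 0.129 0.21 ] d [-0.0719 -0.0026  0.0355] 0.08
```

In the tool's units: -0.0719 m is -3.595, -0.036 m is -1.8.

Request:
send_path(
  segments=[
    [[-1.8,-0.1,0.9],[0,0,0],0],
    [[-3.595,-0.1,1.775],[0,0,0],0],
    [[-3.595,-0.1,1.775],[0,0,0],0],
  ],
)

```text
time_s: 4.78
eef_pos: [0.5753, 0.1252, 0.2084]
ee_rot: [0.222, 0.102, 0.969, -0.024]
ft_force: [-1.6, -0.8, -0.6]
finger_gap: -0.0002
grasp_force: 0.0
```

```bash
python3 -c "
from h import *
plan((-.108,.13,.21),(-.108,.10,.206),(-.108,.07,.197),(-.108,.045,.186),(-.108,.02,.17),tilt=.45)"
```

```text
t 4.7833 rack tcp [[-0.1026  0.1626  0.2084]] F [-1.6 -0.8 -0.6]
rot [-0.001 -0.     0.002]
(-0.108, 0.13, 0.21) [0.563 0.094 0.21 ] d [ 0.0043 -0.0326 -0.0037] 0.033
(-0.108, 0.1, 0.206) [0.557 0.065 0.206] d [ 0.0061 -0.0625 -0.0001] 0.063
(-0.108, 0.07, 0.197) [0.551 0.036 0.197] d [ 0.0101 -0.0925  0.0081] 0.093
(-0.108, 0.045, 0.186) [0.545 0.011 0.186] d [ 0.0149 -0.1175  0.018 ] 0.12
(-0.108, 0.02, 0.17) [ 0.54  -0.013  0.17 ] d [ 0.0219 -0.1425  0.0325] 0.148
```

In the tool's units: -0.1425 m is -7.125, -0.1175 m is -5.875.

Request:
send_path(
  segments=[
    [[0.215,-1.6,-0.185],[0,0,0],0],
    [[0.305,-3.125,0],[0,0,0],0],
    [[0.505,-4.625,0.405],[0,0,0],0],
    [[0.745,-5.875,0.9],[0,0,0],0],
    [[1.095,-7.125,1.625],[0,0,0],0],
  ],
)

```text
time_s: 5.2
eef_pos: [0.536, -0.0118, 0.1712]
ee_rot: [0.223, 0.101, 0.969, -0.023]
ft_force: [1.2, 3.6, -1.5]
finger_gap: -0.0
grasp_force: 1.3
```

```bash
python3 - <<'E'
from h import *
plan((-.108,.02,.17),tilt=.45)
from workcell import ctrl
c=ctrl.read_camera("scene");cv2.imwrite("pics/s2.png",cv2.resize(c["img"][45:225,220:400,::-1],None,fx=3,fy=3))
c=ctrl.read_camera("top");np.savez("t2.npz",**c);cv2.imwrite("pics/t2.png",cv2.resize(c["img"][110:270,190:380,::-1],None,fx=3,fy=3))
E
```

```text
t 5.2 rack tcp [[-0.1123  0.0204  0.1712]] F [ 1.2  3.6 -1.5]
rot [0.002 0.001 0.004]
(-0.108, 0.02, 0.17) [ 0.54  -0.013  0.17 ] d [-0.0033 -0.0004  0.0029] 0.004
```

View pics/s2.png

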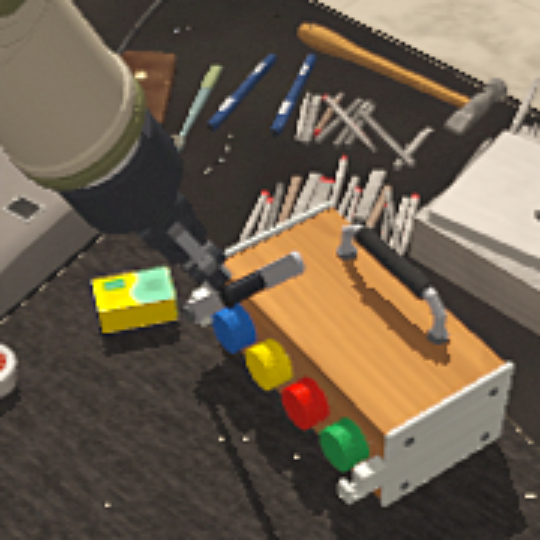

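The side push works: the knob (crop about (245,290)) is past 45° and the bar is leaning over the rack. Next I lift over the knob and press down.

Run:
```python
from h import *
plan((-.106,.024,.205),(-.105,-.006,.203),(-.105,-.006,.19),(-.105,-.014,.175),(-.105,-.024,.16),tilt=.45)
```

```text
t 5.3 rack tcp [[-0.1141  0.0166  0.1677]] F [ 0.4 -1.2  1.1]
rot [-0.003 -0.005  0.   ]
(-0.106, 0.024, 0.205) [ 0.543 -0.01   0.205] d [-0.0234  0.0073 -0.0302] 0.039
(-0.105, -0.006, 0.203) [ 0.538 -0.039  0.203] d [-0.0234 -0.0227 -0.0279] 0.043
(-0.105, -0.006, 0.19) [ 0.538 -0.039  0.19 ] d [-0.0178 -0.0227 -0.0161] 0.033
(-0.105, -0.014, 0.175) [ 0.536 -0.047  0.175] d [-0.0113 -0.0306 -0.0026] 0.033
(-0.105, -0.024, 0.16) [ 0.534 -0.057  0.16 ] d [-0.0049 -0.0406  0.011 ] 0.042
```

Request:
send_path(
  segments=[
    [[-1.17,0.365,-1.51],[0,0,0],0],
    [[-1.17,0.365,-1.51],[0,0,0],0],
    [[-1.17,-1.135,-1.395],[0,0,0],0],
    [[-1.17,-1.135,-1.395],[0,0,0],0],
  ],
)

```text
time_s: 5.63
eef_pos: [0.5398, -0.0383, 0.2064]
ee_rot: [0.222, 0.102, 0.969, -0.024]
ft_force: [0.2, -1.5, -1.2]
finger_gap: -0.0001
grasp_force: 0.0
```

Run:
```python
from h import *
plan((-.106,-.006,.19),(-.106,-.014,.175),(-.106,-.024,.16),(-.106,-.032,.146),(-.106,-.037,.132),tilt=.45)
from workcell import ctrl
c=ctrl.read_camera("scene");cv2.imwrite("pics/s3.png",cv2.resize(c["img"][85:185,240:360,::-1],None,fx=4,fy=4))
```

```text
t 5.6333 rack tcp [[-0.103  -0.0047  0.2064]] F [ 0.2 -1.5 -1.2]
rot [-0.001 -0.     0.002]
(-0.106, -0.006, 0.19) [ 0.537 -0.039  0.19 ] d [ 0.0098 -0.0012  0.0134] 0.017
(-0.106, -0.014, 0.175) [ 0.535 -0.047  0.175] d [ 0.0164 -0.0092  0.027 ] 0.033
(-0.106, -0.024, 0.16) [ 0.533 -0.057  0.16 ] d [ 0.0229 -0.0192  0.0405] 0.05
(-0.106, -0.032, 0.146) [ 0.531 -0.064  0.146] d [ 0.029  -0.0271  0.0531] 0.066
(-0.106, -0.037, 0.132) [ 0.53  -0.069  0.132] d [ 0.0351 -0.0321  0.0657] 0.081
```

View pics/s3.png

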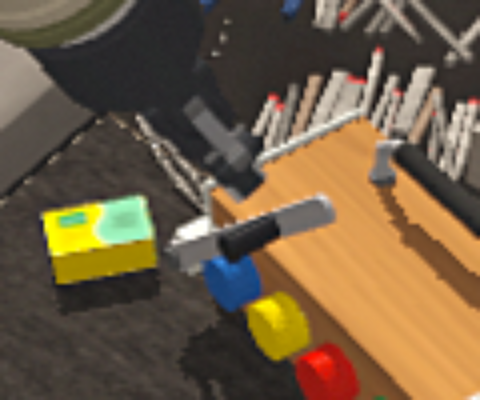

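The finger (crop about (245,190)) is above the knob (about (250,238)), and the bar lies lower than I expected. I'll measure the knob.

Run:
```python
from h import *
from workcell import ctrl
c=ctrl.read_camera("scene");P=to_rack(pts(c)).reshape(400,640,3);V=c["img"].max(2)
w=np.zeros((400,640),bool);w[130:160,285:330]=1
b=w&(abs(P[...,0]+.089)<.008)&(V>80)&(P[...,2]>.075)&(P[...,2]<.3)&(P[...,1]<.1)
f=np.polyfit(P[b][:,1],P[b][:,2],1);th=-np.arctan(f[0]);print("theta",th,b.sum(),"z at pivot",np.polyval(f,.113))
k=w&(V<70)&(P[...,0]<-.095)&(P[...,0]>-.13);print("knob",k.sum(),np.percentile(P[k],[2,50,98],axis=0).round(4).tolist(),"pred",.113-.168*np.cos(th),.05+.168*np.sin(th))
```

```text
theta 0.7772106935166601 172 z at pivot 0.05627628893901589
knob 109 [[-0.1232, -0.016, 0.168], [-0.1121, -0.0105, 0.1769], [-0.0954, -0.0006, 0.2252]] pred -0.006762568538754038 0.16781734667272152
```

In the tool's units: 0.0657 m is 3.285, 0.0531 m is 2.655.

Request:
send_path(
  segments=[
    [[0.49,-0.1,0.67],[0,0,0],0],
    [[0.82,-0.46,1.35],[0,0,0],0],
    [[1.145,-0.96,2.025],[0,0,0],0],
    [[1.45,-1.355,2.655],[0,0,0],0],
    [[1.755,-1.605,3.285],[0,0,0],0],
  ],
)

```text
time_s: 6.15
eef_pos: [0.531, -0.066, 0.1316]
ee_rot: [0.222, 0.101, 0.97, -0.024]
ft_force: [0.1, -1.2, 2.1]
finger_gap: 0.0002
grasp_force: 1.0
```

Run:
```python
from h import *
plan((-.106,-.042,.117),(-.106,-.047,.102),(-.106,-.05,.087),(-.106,-.052,.076),(-.106,-.053,.066),tilt=.45)
```

```text
t 6.15 rack tcp [[-0.1058 -0.0336  0.1316]] F [ 0.1 -1.2  2.1]
rot [0.001 0.001 0.004]
(-0.106, -0.042, 0.117) [ 0.529 -0.074  0.117] d [ 0.0066 -0.0084  0.013 ] 0.017
(-0.106, -0.047, 0.102) [ 0.528 -0.079  0.102] d [ 0.0131 -0.0133  0.0265] 0.032
(-0.106, -0.05, 0.087) [ 0.527 -0.082  0.087] d [ 0.0197 -0.0163  0.04  ] 0.048
(-0.106, -0.052, 0.076) [ 0.527 -0.084  0.076] d [ 0.0245 -0.0183  0.0499] 0.059
(-0.106, -0.053, 0.066) [ 0.527 -0.085  0.066] d [ 0.0288 -0.0193  0.0589] 0.068
```

In the tool's units: 0.059 m is 2.95, 0.05 m is 2.5.

Request:
send_path(
  segments=[
    [[0.33,-0.42,0.65],[0,0,0],0],
    [[0.655,-0.665,1.325],[0,0,0],0],
    [[0.985,-0.815,2],[0,0,0],0],
    [[1.225,-0.915,2.5],[0,0,0],0],
    [[1.44,-0.965,2.95],[0,0,0],0],
  ],
)

```text
time_s: 6.57
eef_pos: [0.5265, -0.0841, 0.0653]
ee_rot: [0.222, 0.1, 0.97, -0.024]
ft_force: [0.3, -0.9, 2.0]
finger_gap: 0.0001
grasp_force: 0.6
```

Run:
```python
from h import *
plan((-.106,-.053,.062),(-.106,-.053,.058),tilt=.45)
```

```text
t 6.5667 rack tcp [[-0.1064 -0.0523  0.0653]] F [ 0.3 -0.9  2. ]
rot [ 0.001 -0.     0.005]
(-0.106, -0.053, 0.062) [ 0.527 -0.085  0.062] d [ 0.0011 -0.0007  0.0032] 0.003
(-0.106, -0.053, 0.058) [ 0.527 -0.085  0.058] d [ 0.0029 -0.0007  0.0068] 0.007
```

In the tool's units: 0.0065 m is 0.325, 0.0043 m is 0.215.

Request:
send_path(
  segments=[
    [[0.055,0,0.11],[0,0,0],0],
    [[0.1,0,0.215],[0,0,0],0],
    [[0.15,0,0.325],[0,0,0],0],
    [[0.15,0,0.325],[0,0,0],0],
  ],
)

```text
time_s: 6.9
eef_pos: [0.5279, -0.0843, 0.0602]
ee_rot: [0.223, 0.1, 0.969, -0.023]
ft_force: [0.7, -1.0, 4.9]
finger_gap: -0.0002
grasp_force: 3.2
```

Run:
```python
from h import *
plan((-.106,-.053,.054),tilt=.45)
```

```text
t 6.9 rack tcp [[-0.105  -0.0522  0.0602]] F [ 0.7 -1.   4.9]
rot [0.002 0.002 0.005]
(-0.106, -0.053, 0.054) [ 0.527 -0.085  0.054] d [ 0.0036 -0.0007  0.0051] 0.006
```

Request:
send_path(
  segments=[
    [[0.045,0,0.09],[0,0,0],0],
    [[0.085,0,0.18],[0,0,0],0],
    [[0.085,0,0.18],[0,0,0],0],
    [[0.085,0,0.18],[0,0,0],0],
  ],
)

```text
time_s: 7.23
eef_pos: [0.529, -0.0845, 0.0584]
ee_rot: [0.224, 0.101, 0.969, -0.023]
ft_force: [-19.3, 1.6, 38.2]
finger_gap: -0.0001
grasp_force: 18.9
```

Run:
```python
from h import *
plan((-.106,-.053,.054),tilt=.45)
```

```text
t 7.2333 rack tcp [[-0.1039 -0.0522  0.0584]] F [-19.3   1.6  38.2]
rot [0.002 0.005 0.004]
(-0.106, -0.053, 0.054) [ 0.527 -0.085  0.054] d [ 0.0038 -0.0008  0.0031] 0.005
```

The force rose to 38 N against a hard stop. Next I lift straight up, back away and check.

In the tool's units: -0.1 m is -5, -0.07 m is -3.5.

Request:
send_path(
  segments=[
    [[-0.25,0,-0.9],[0,0,0],0],
    [[-0.4,0,-2],[0,0,0],0],
    [[0.75,0,-3.5],[0,0,0],0],
    [[1.5,0,-5],[0,0,0],0],
    [[1.5,0,-5],[0,0,0],0],
  ],
)

```text
time_s: 7.65
eef_pos: [0.4561, -0.0693, 0.1363]
ee_rot: [0.225, 0.101, 0.969, -0.023]
ft_force: [0.7, 0.3, 0.5]
finger_gap: -0.0001
grasp_force: 0.0
```

Run:
```python
from h import *
plan((-.106,-.053,.054),tilt=.45)
from workcell import ctrl
c=ctrl.read_camera("scene");P=to_rack(pts(c)).reshape(400,640,3);H,S,V=cv2.split(cv2.cvtColor(c["img"],cv2.COLOR_RGB2HSV))
b=(abs(P[...,0]+.09)<.006)&(V>80)&(S<60)&(P[...,2]>.03)&(P[...,2]<.08)&(abs(P[...,1])<.1)
f=np.polyfit(P[b][:,1],P[b][:,2],1);print("theta",-np.arctan(f[0]),b.sum(),"z at ends",np.polyval(f,[.1,-.1]))
for a,bb,k in((0,5,-.026),(22,32,.026),(45,80,-.078),(100,125,.078)):
    q=(H>=a)&(H<=bb)&(S>140)&(V>60)&(abs(P[...,0]+.08)<.04)&(abs(P[...,1]-k)<.025)&(P[...,2]>.02)
    print(k,q.sum(),np.percentile(P[q],[2,50,98],axis=0).round(3).tolist() if q.sum() else 0)
cv2.imwrite("pics/s4.png",cv2.resize(c["img"][95:225,180:400,::-1],None,fx=3.5,fy=3.5,interpolation=cv2.INTER_CUBIC))
```

```text
t 7.65 rack tcp [[-0.1783 -0.0527  0.1363]] F [0.7 0.3 0.5]
rot [0.003 0.005 0.004]
(-0.106, -0.053, 0.054) [ 0.527 -0.085  0.054] d [-0.0288 -0.0008  0.1057] 0.11
theta 0.0016334160868478771 241 z at ends [0.05454655 0.05487323]
-0.026 157 [[-0.084, -0.045, 0.045], [-0.074, -0.034, 0.064], [-0.061, -0.014, 0.07]]
0.026 154 [[-0.084, 0.007, 0.044], [-0.073, 0.016, 0.063], [-0.061, 0.039, 0.07]]
-0.078 150 [[-0.084, -0.097, 0.048], [-0.074, -0.086, 0.065], [-0.063, -0.068, 0.07]]
0.078 130 [[-0.083, 0.059, 0.046], [-0.073, 0.068, 0.064], [-0.062, 0.087, 0.071]]
```

View pics/s4.png

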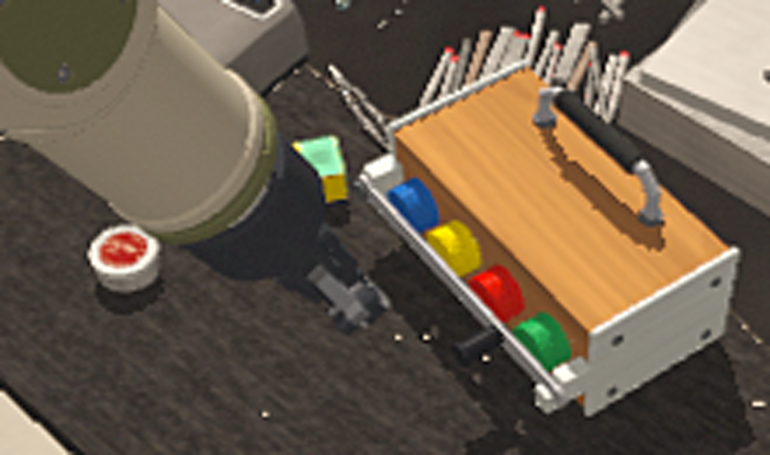

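The bar lies level across all four caps and in its catch (crop about (555,395)), with a measured angle of about 0.002 rad. The gripper is clear of it, so I'm handing in.

```bash
python3 -c "
from workcell import ctrl
print(ctrl.finish_job())"
```

```text
the job is handed in; nothing more can be done
None
```

The rack is ready to carry: the red tube is pushed home level with the other three, the keeper bar lies in its catch (about 0.002 rad by camera), and the job was handed in at about 7.7 s with the gripper clear and no bystander touched; the hand-in printed no verdict.

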